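# Bean bin out of the locked row, beans into the tart dish

### The arm

A 6-joint arm with a two-finger parallel gripper is mounted at the origin on a cart in front of the work surface, level with it; the furniture and walls round the work are solid. World frame = base frame: x ahead of the robot, y to its left, z up, the work surface at z = 0. Lengths are in m, angles in degrees, forces in N, time in s.
With the tool pointing down it reaches from about 0.25 to 0.725 m from the base axis. Payload 9.7 kg.
Tool frame: the origin (TCP) lies midway between the tips of the shut fingers; the grasp point (between the pads) lies 19 mm behind it (bot.grasp_offset is the distance from the TCP to the grasp point, in m); z points along the fingers, x is the direction in which the jaws open and shut, and the axes are right-handed (so a half turn about z gives the same grasp; the last joint's range is limited). The gripper opens to 85 mm and grips with 20 to 120 N. Pads are 22 mm wide; open, the fingers measure 114 mm over their backs; the gripper's body (76 mm by 85 mm) begins 54 mm behind the grasp point. The pads swing forward as they close: fully open they stand 13 mm farther back than shut.
Start: joints at [-65.718, 4.979, 10.078, 95.1, 0, 90], TCP at [0.226, -0.501, 0.231] pointing down, gripper open.
Joint ranges: [-179.16, 179.16], [-48.56, 103.87], [-65.8, 70.77], [-126.05, 130.52], [-82.76, 87.17], [-180, 180]. Speed limits (degrees/s): [127.2, 127.2, 147.25, 180, 180, 180].

### API

Orientations are given as [roll, pitch, yaw] about the fixed x, y, z axes, in that order (R = Rz(yaw) Ry(pitch) Rx(roll)).
In Python, from workcell import bot gives the robot as it stands.
- The arm moves only by the tool send_rows, never from a script. Its argument "targets" is a list of rows, each a list of 5 numbers: the closure, from 0 (fully open) to 1 (shut), then the shift along the world's x, y, z in mm, then the turn about the world's z in degrees. A call has 1 to 10 rows; each row is the pose to reach, as a shift and turn from the pose commanded when the call began; what a row does not reach only later rows make up. A row lasts 1/8 s, in which the tool goes at most 62.5 mm and 10.7 degrees, less where a joint would pass 70% of its speed; a pose out of reach is approached as far as the arm can. A call with a gripper value outside its range is refused whole. The fingers move at their own pace and stop on an object; "squeeze" is the grip in N (left out, the last holds). Time passes only in rows, so rows that repeat a pose let the fingers close. It gives the time, the measured TCP pose, the force and the opening at its end, in the units of the state.
- bot.get_obs(): the state, without advancing time (a new reading comes with each control period).
- bot.camera(name): name is "scene" or "side" or "wrist"; returns a dict with "pixels" (420x560x3 uint8, red, green, blue), "intrinsics" (3x3 intrinsics, pixels), "view" (4x4, takes a point from world to camera coordinates); the wrist camera has in their place "mount" (4x4, takes a point from camera to tool coordinates, whose origin is the TCP and whose axes are the tool frame's). Camera axes: x right, y down, z forward; pixel columns grow to the right and rows downward; lengths in m; the calibration is good to about 2 mm. A picture is of the moment at which its call begins: read the wrist's pose just before it. There is no depth.
- bot.job_done(): hands the job in, once; it reports no verdict.
The state is a dict: "time": time; "q": joint angles; "qd": joint speeds; "joint_efforts": joint torques, N m; "ee_pos": TCP position; "tcp_rot": TCP orientation; "wrist_force": force on the tool from outside, world axes, zero at the start; "torque": the same for the moment, N m; "opening": finger opening in m.
Only numpy, scipy, OpenCV 4.12 (cv2) and the standard library are available. Lean on these libraries where they do the work, as an engineer would, in place of code of your own. Each camera call takes 0.05 s, during which the arm holds its last target.

### The job

Lift the bin with the baking beans straight up out of the interlocked row, leaving its two neighbours standing in the rack. Bring its spout down close over the shallow tart dish, with only a few centimetres to fall, and tip all six beans into the dish. Then stand the empty bin upright on the bare wooden worktop, clear of the rack and the dish, and let go, without shifting the dish or knocking anything else about.

Things in the scene. Friction and masses are not known exactly. Their poses are not given: they have to be found in the camera images.
- rack: fixed wooden rack 132 (x) x 242 (y) mm, origin centre of underside; floor 6 mm thick, lips 14 mm, end boards 50 mm high. Three bins in a row at its y = +72, 0, -72 mm, x = 0, with its heading, spouts to its -x; T ribs and slots 45 mm high, 1.5 mm play, lock bins and end boards: a bin comes out only straight up, free once raised 50 mm
- bin_beans: the only bin with beans, in any of the 3 places. Steel, 120 (x) x 58 (y) mm over its walls, T rib on its +y and T slot on its -y side (whole y = -41 to +42 mm); 0.16 to 0.24 kg. Origin centre of underside, x to its closed back, z up. Walls 58 mm high behind, 44 mm along the spout ramp
- grip (a point): centre of the black grip block that stands on a strap over the bean bin: 16 mm thick along the bin's x, 30 mm long along its y, 37 mm high; at x = 2, y = 0, z = 80 mm of the bin (block z = 62 to 99 mm; the 18 mm wide strap lies right under it). Can be pinched along x or y
- spout (a point): middle of the bean bin's spout edge, 50 mm wide: x = -62, y = 0, z = 28 mm of the bin. Inside, a 24-degree ramp rises to it from the flat floor (x = -8 to 56 mm, 4 mm thick), so beans roll out over it once the bin leans well past 24 degrees to its -x. The walls beside it reach down to z = 0 at x = -60 mm
- hollow (a point): middle of the inside of the bean bin, 20 mm above the centre of its underside
- bin_left: an empty bin of the same shape, 0.35 kg, loose, in another place of the row; stays there
- bin_right: another empty bin of the same shape, 0.35 kg, loose, in the remaining place; stays there
- dish: loose shallow white round tart dish, 156 mm across the rim, 28 mm high, inner floor 122 mm across and 5 mm above the worktop; origin at the centre of its underside. Round it, from x = 0.37 to 0.68 m and y = -0.25 to 0.12 m, the worktop is flat, bare wood apart from the things listed here
- bean1_center (a point): centre of a clay baking bean: a brown ball 18 mm across, 10 g
- bean2_center (a point): centre of a clay baking bean: a brown ball 18 mm across, 10 g
- bean3_center (a point): centre of a clay baking bean: a brown ball 18 mm across, 10 g
- bean4_center (a point): centre of a clay baking bean: a brown ball 18 mm across, 10 g
- bean5_center (a point): centre of a clay baking bean: a brown ball 18 mm across, 10 g
- bean6_center (a point): centre of a clay baking bean: a brown ball 18 mm across, 10 g
- cutter: bystander: round steel pastry ring 71 mm across, 30 mm high, origin under its centre
- butter: bystander: wrapped butter stick 33 x 120 x 32 mm, origin under its centre, long axis y
- drum: bystander: card drum 75 mm across, 96 mm high, origin under its centre
- jar: bystander: yellow-capped spice jar 59 mm across, 125 mm high, origin under its centre
Not all that is in view belongs to the job. What is shaped like the bin_beans but purple is not meant. There is more than one size of the dish; the one meant has the size given above.

How it is judged (in metres and radians):
On the way, in this order (a step that is already met when the one before it is completed fails the run):
1. the bean bin is raised clear of the row with all its beans in it (z of bin_beans in the frame of rack above 0.058 m and distance between each of bean1_center, bean2_center, bean3_center, bean4_center, bean5_center, bean6_center and hollow below 0.085 m), for 0.2 s.
2. all six beans lie in the dish (horizontal distance between each of bean1_center, bean2_center, bean3_center, bean4_center, bean5_center, bean6_center and dish below 0.072 m and height (world z) of each of bean1_center, bean2_center, bean3_center, bean4_center, bean5_center, bean6_center below 0.042 m), for 0.2 s.
At the end, for the whole second after the job is handed in: All six beans are in the dish (within 72 mm of its centre, none higher than 42 mm); the bean bin stands upright (within 0.06 rad), at rest, on the wooden worktop (underside within 4 mm of its top), touching neither rack nor dish; the two other bins are within 10 mm of where they stood (all of step 2 and height (world z) of bin_beans between -0.004 and 0.004 m and angle between bin_beans's own z axis and vertical below 0.06 rad and linear speed of bin_beans below 0.02 m/s and contact force between bin_beans and dish below 0.05 N and contact force between bin_beans and rack below 0.05 N and distance of each of bin_left, bin_right from where it was at the start of the episode below 0.01 m).
It fails at once if another bin of the row moved by more than 15 mm or tipped over 0.2 rad (distance of any of bin_left, bin_right from where it was at the start of the episode above 0.015 m or angle between any of bin_left, bin_right's own z axis and vertical above 0.2 rad).
It fails at once if the bean bin tilted over 0.2 rad while still locked in the row (raised less than 45 mm) (z of bin_beans in the frame of rack below 0.05 m and horizontal distance between bin_beans and rack below 0.1 m and angle between bin_beans's own z axis and vertical above 0.2 rad).
It fails at once if a bean falls from high up: outside the bin and more than 110 mm above the worktop ((distance between bean1_center and hollow above 0.095 m and height (world z) of bean1_center above 0.11 m) or (distance between bean2_center and hollow above 0.095 m and height (world z) of bean2_center above 0.11 m) or (distance between bean3_center and hollow above 0.095 m and height (world z) of bean3_center above 0.11 m) or (distance between bean4_center and hollow above 0.095 m and height (world z) of bean4_center above 0.11 m) or (distance between bean5_center and hollow above 0.095 m and height (world z) of bean5_center above 0.11 m) or (distance between bean6_center and hollow above 0.095 m and height (world z) of bean6_center above 0.11 m)).
It fails at once if the dish pushed by more than 30 mm (distance of dish from where it was at the start of the episode above 0.03 m).
It fails at once if a bystander moved by more than 30 mm (distance of any of cutter, butter, drum, jar from where it was at the start of the episode above 0.03 m).
It also fails if it takes over 58 s, if anything falls off the work surface, if the arm or the gripper's body presses on something with over 40 N, if the wrist force passes 120 N, or if a joint passes its speed limit or range.

## Working session

There is one attempt and no reset: what is moved stays moved. The work goes in short steps, Python scripts to look and compute and a tool call to move; the robot and the scene stay as the last step left them, time stands still between calls to the robot, and variables do not carry over. Pictures are saved under pics/ and viewed, and the job is handed in when it is done.

Besides the shell and the picture viewer there is one more tool, called after "Emit:" as name([rows], argument=value, ...), one row to a line, values as JSON. send_rows: Moves the arm, as the interface text tells. Its arguments: {"type":"object","properties":{"targets":{"type":"array","items":{"type":"array","items":{"type":"number"}}},"squeeze":{"type":"number"}},"required":["targets"]}

```bash
ls; mkdir -p pics
cat > h.py <<'E'
import numpy as np,cv2
from workcell import bot
from scipy.spatial.transform import Rotation as Rn
def snap(n,f):
    c=bot.camera(n); cv2.imwrite('pics/'+f,c['pixels'][:,:,::-1]); np.savez('pics/'+f[:-4]+'.npz',**c); return c
def load(f): return dict(np.load('pics/'+f+'.npz'))
def ray(c,u,v):
    V=np.array(c['view']);K=np.array(c['intrinsics']);R=V[:3,:3];t=V[:3,3]
    d=R.T@np.linalg.inv(K)@np.array([u,v,1.]);o=-R.T@t;return o,d
def onz(c,u,v,z):
    o,d=ray(c,u,v);return o+d*(z-o[2])/d[2]
def proj(c,p):
    V=np.array(c['view']);K=np.array(c['intrinsics']);q=K@(V[:3,:3]@np.array(p,float)+V[:3,3]);return q[:2]/q[2]
E
python3 - <<'E'
from h import *
o=bot.get_obs();print(o)
for n in('scene','side','wrist'): snap(n,n+'0.png')
for n in('scene','side'):
    c=load(n+'0');print(n,c['view'].round(3),c['intrinsics'])
print(load('wrist0')['mount'])
E
```

```text
pics
{'time': 0.0, 'q': array([-6.57183175e+01,  5.01171419e+00,  1.00335453e+01,  9.50976279e+01,
        6.20345859e-04,  8.99991136e+01]), 'qd': array([-0.04271432, -0.04297761,  0.06390398,  0.01195931,  0.07390352,
       -0.01437421]), 'joint_efforts': array([-2.11902698e-03, -5.20403802e+01,  4.64783335e+01,  1.71185372e-02,
       -1.11499257e-04, -6.74943621e-06]), 'ee_pos': array([ 0.22608509, -0.50114259,  0.23056902]), 'tcp_rot': array([-1.79999378e+02,  7.57967609e-02, -6.57174311e+01]), 'wrist_force': array([-0.08798315,  0.45328772, -1.11602565]), 'torque': array([ 0.00621577, -0.02366612, -0.03515944]), 'opening': 0.08520142593299976}
scene [[-0.697 -0.717 -0.008  0.425]
 [-0.511  0.505 -0.696  0.352]
 [ 0.503 -0.481 -0.718  0.808]
 [ 0.     0.     0.     1.   ]] [[415.94373302   0.         285.20790184]
 [  0.         415.94373302 205.11254114]
 [  0.           0.           1.        ]]
side [[-0.996 -0.09   0.01   0.576]
 [-0.083  0.853 -0.516  0.068]
 [ 0.038 -0.515 -0.856  1.193]
 [ 0.     0.     0.     1.   ]] [[438.00660463   0.         275.37341535]
 [  0.         438.00660463 208.83335309]
 [  0.           0.           1.        ]]
[[ 9.99999592e-01 -5.98348121e-04  6.76434393e-04  3.76302673e-04]
 [ 3.72672898e-04  9.55676624e-01  2.94418156e-01 -7.64960943e-02]
 [-8.22617088e-04 -2.94417784e-01  9.55676458e-01 -1.42160163e-01]
 [ 0.00000000e+00  0.00000000e+00  0.00000000e+00  1.00000000e+00]]
```

View pics/scene0.png

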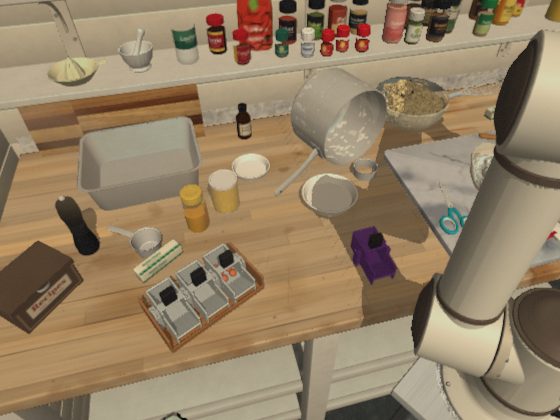

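View pics/side0.png

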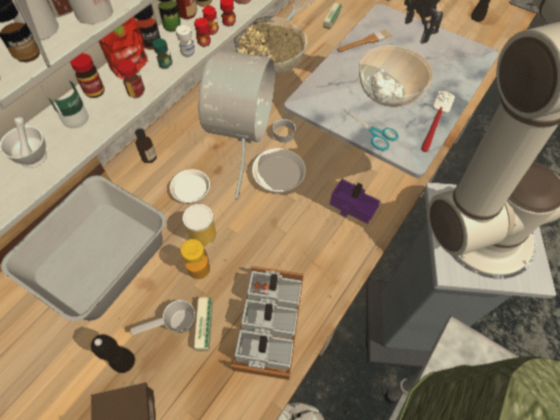

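Run:
```python
from h import *
s=load('scene0');d=load('side0')
for n,c,pts in (('scene',s,dict(dish=(330,195,.014),small=(250,166,.01),drum=(224,190,.048),jar=(194,208,.06),butter=(158,262,.016),cutter=(365,170,.015),purplegrip=(376,240,.08),b1=(226,258,.08),b2=(197,276,.08),b3=(168,297,.08),cup=(146,240,.015),pot=(340,120,.05))),
 ('side',d,dict(dish=(279,171,.014),small=(190,186,.01),drum=(200,225,.048),jar=(194,260,.06),butter=(203,323,.016),cutter=(284,130,.015),b1=(272,284,.08),b2=(268,312,.08),b3=(263,345,.08)))):
    for k,(u,v,z) in pts.items(): print(n,k,onz(c,u,v,z).round(3))
for n in('scene0','side0'):
    im=cv2.imread(f'pics/{n}.png'); c=load(n)
    u,v=map(int,proj(c,(.35,-.3,.04)));print(u,v)
im=cv2.imread('pics/scene0.png')[120:360,120:420];cv2.imwrite('pics/c1.png',cv2.resize(im,None,fx=2.6,fy=2.4,interpolation=3))
im=cv2.imread('pics/side0.png')[110:390,140:340];cv2.imwrite('pics/c2.png',cv2.resize(im,None,fx=2.1,fy=2.1,interpolation=3))
```

```text
scene dish [ 0.581 -0.146  0.014]
scene small [ 0.836 -0.072  0.01 ]
scene drum [0.775 0.071 0.048]
scene jar [0.766 0.174 0.06 ]
scene butter [0.718 0.323 0.016]
scene cutter [ 0.578 -0.298  0.015]
scene purplegrip [ 0.366 -0.057  0.08 ]
scene b1 [0.57  0.223 0.08 ]
scene b2 [0.576 0.298 0.08 ]
scene b3 [0.575 0.372 0.08 ]
scene cup [0.8   0.307 0.015]
scene pot [ 0.766 -0.401  0.05 ]
side dish [ 0.581 -0.144  0.014]
side small [ 0.829 -0.07   0.01 ]
side drum [0.769 0.073 0.048]
side jar [0.764 0.178 0.06 ]
side butter [0.722 0.319 0.016]
side cutter [ 0.579 -0.301  0.015]
side b1 [0.566 0.23  0.08 ]
side b2 [0.569 0.298 0.08 ]
side b3 [0.572 0.372 0.08 ]
434 202
359 130
```

View pics/c1.png

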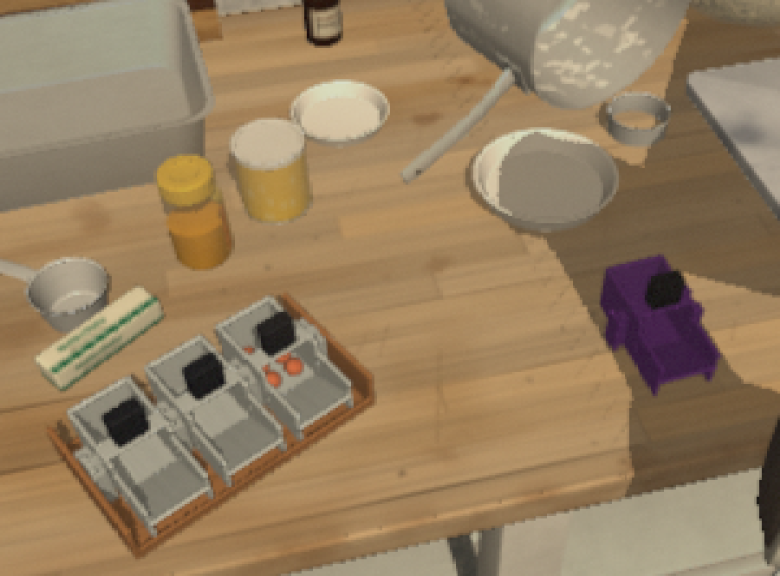

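View pics/c2.png

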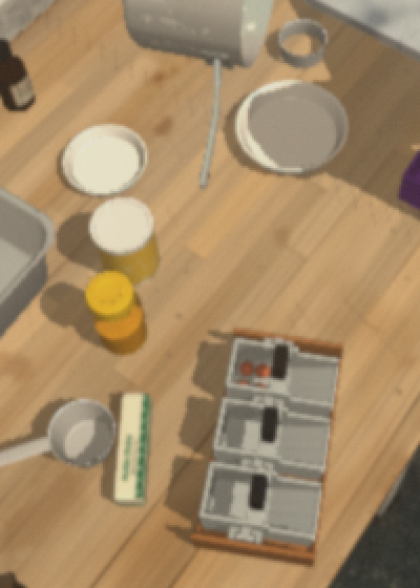

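View pics/wrist0.png

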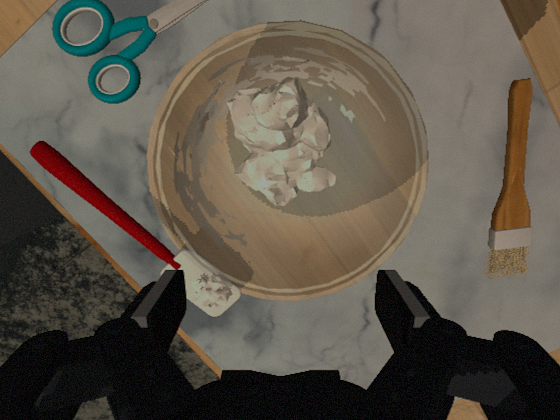

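Scene check: the bean bin is the one with red-brown balls at scene (230,270), the −y end of the rack. It could be confused with the empty bins at (203,287) and (174,310), and with the purple bin at (373,253). For the dish, the candidates are the large one at (330,195) and the small one at (250,166). Next I check the dish size and the rack heading.

Run:
```python
from h import *
s=load('scene0');d=load('side0')
def dia(c,l,r,z):
    a=onz(c,*l,z);b=onz(c,*r,z);return np.linalg.norm(a-b).round(4),((a+b)/2).round(4)
print('big',dia(s,(302,191),(357.5,191),.028),dia(d,(252.5,170),(305.5,170),.028))
print('small',dia(s,(231.5,164),(269.5,164),.02),dia(d,(170,187),(210.5,187),.02))
# grip block black masks
for n,c,box in(('scene',s,(150,240,250,310)),('side',d,(235,265,310,370))):
    im=c['pixels'].astype(int);x0,y0,x1,y1=box
    m=((im.max(2)<60)).astype(np.uint8);mm=np.zeros_like(m);mm[y0:y1,x0:x1]=m[y0:y1,x0:x1]
    nn,l,st,ce=cv2.connectedComponentsWithStats(mm)
    for i in range(1,nn):
        if st[i,4]>20: print(n,st[i],ce[i].round(1),onz(c,*ce[i],.086).round(4))
```

```text
big (np.float64(0.1535), array([ 0.5832, -0.1462,  0.028 ])) (np.float64(0.1527), array([ 0.5803, -0.1379,  0.028 ]))
small (np.float64(0.1141), array([ 0.8328, -0.0716,  0.02  ])) (np.float64(0.1142), array([ 0.8252, -0.0601,  0.02  ]))
scene [219 250  14  18 182] [225.7 258.3] [0.5652 0.2265 0.086 ]
scene [191 267  15  19 198] [197.9 276.2] [0.5698 0.2987 0.086 ]
scene [160 286  17  20 223] [168.  295.4] [0.5744 0.3706 0.086 ]
side [270 276   6  14  62] [272.7 282.2] [0.5646 0.2281 0.086 ]
side [265 305   7  15  72] [267.8 311.7] [0.5689 0.2991 0.086 ]
side [260 337   6  15  79] [262.4 343.7] [0.5735 0.3709 0.086 ]
```

Emit:
send_rows([
  [0,0,0,40,-5],
  [0,0,0,60,-10],
])

```text
time: 0.4
ee_pos: [0.2262, -0.5014, 0.2928]
tcp_rot: [-180.0, -0.1, -75.9]
wrist_force: [-0.2, -0.8, 0.3]
opening: 0.0851
```

Run:
```python
from h import *
o=bot.get_obs();print(o['time'],o['q'].round(1),o['ee_pos'],o['tcp_rot'])
```

```text
0.4 [-65.7   6.9  19.1 102.2   0.  100.2] [ 0.22618262 -0.50136815  0.29276795] [-1.79988436e+02 -5.24667764e-02 -7.58832393e+01]
```

Dish at (330,195) measures about 153 mm across, and the small one about 114 mm, so the large one is meant. The rack heading is about −3.6°. I go above the bean bin next.

Emit:
send_rows([
  [0,22,45,0,10.5],
  [0,44,90,0,21],
  [0,66,135,0,31.5],
  [0,88,180,0,42],
  [0,110,235,0,52.5],
  [0,135,290,0,63],
  [0,160,345,0,73.5],
  [0,185,400,0,84],
  [0,210,455,0,94.5],
  [0,235,510,0,105],
])

```text
time: 1.65
ee_pos: [0.4616, 0.0107, 0.2912]
tcp_rot: [180.0, -0.0, 29.6]
wrist_force: [1.5, -0.7, -0.7]
opening: 0.0854
```

Emit:
send_rows([
  [0,25,55,0,10.5],
  [0,50,110,-10,21],
  [0,75,165,-20,31.5],
  [0.3,90,200,-30,42],
  [0.4,100,215,-40,52],
  [0.4,104,218.6,-50,57],
  [0.4,104,218.6,-50,57],
  [0.4,104,218.6,-50,57],
])

```text
time: 2.65
ee_pos: [0.565, 0.227, 0.2417]
tcp_rot: [180.0, -0.0, 86.2]
wrist_force: [0.3, -0.4, -0.4]
opening: 0.0515
```

Run:
```python
from h import *
o=bot.get_obs();print(o['time'],o['q'].round(1),o['ee_pos'],o['tcp_rot'],o['opening'])
np.savez('pics/w1o.npz',p=o['ee_pos'],r=o['tcp_rot']);snap('wrist','w1.png')
```

```text
2.65 [21.9 13.6 21.1 97.4 -0.  25.7] [0.56503869 0.2270148  0.2416947 ] [ 1.79992192e+02 -1.72153279e-03  8.61556235e+01] 0.05146512146219325
```

View pics/w1.png

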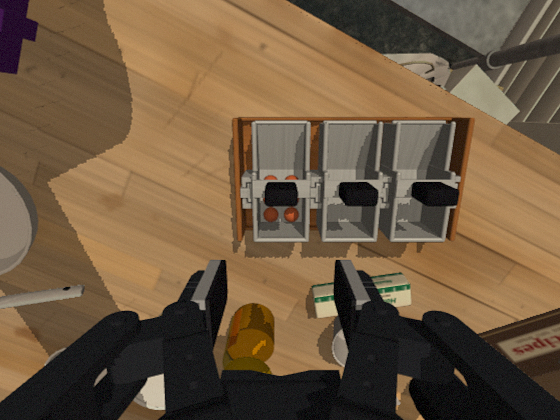

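```bash
cat >> h.py <<'E'
def wview(c,p,r):
    T=np.eye(4);T[:3,:3]=Rn.from_euler('xyz',r,degrees=True).as_matrix();T[:3,3]=p
    c=dict(c);c['view']=np.linalg.inv(T@np.array(c['mount']));return c
E
python3 - <<'E'
from h import *
q=np.load('pics/w1o.npz');c=wview(load('w1'),q['p'],q['r'])
im=c['pixels'].astype(int)
m=np.zeros(im.shape[:2],np.uint8);m[170:215,255:465]=(im.max(2)<45)[170:215,255:465]
nn,l,st,ce=cv2.connectedComponentsWithStats(m)
for i in range(1,nn):
    if st[i,4]>60: print(st[i],ce[i].round(1),onz(c,*ce[i],.09).round(4))
a=onz(c,236,118.5,.014);b=onz(c,470,118.5,.014);print(a,b,np.degrees(np.arctan2(*(b-a)[:2])))
for z in (.062,.105): print(proj(c,(.565,.2273,z)))
cv2.imwrite('pics/c3.png',cv2.resize(c['pixels'][105:255,225:325,::-1],None,fx=4,fy=4,interpolation=3))
E
```

```text
[265 182  33  24 742] [280.6 193.7] [0.564  0.2276 0.09  ]
[339 182  39  25 839] [357.9 193.7] [0.5689 0.2995 0.09  ]
[411 182  48  25 965] [434.5 193.7] [0.5737 0.3707 0.09  ]
[0.49498236 0.18338964 0.014     ] [0.51225978 0.43910275 0.014     ] 3.8653519372951197
[280.2985666  188.03263118]
[280.31011058 198.91546606]
```

View pics/c3.png

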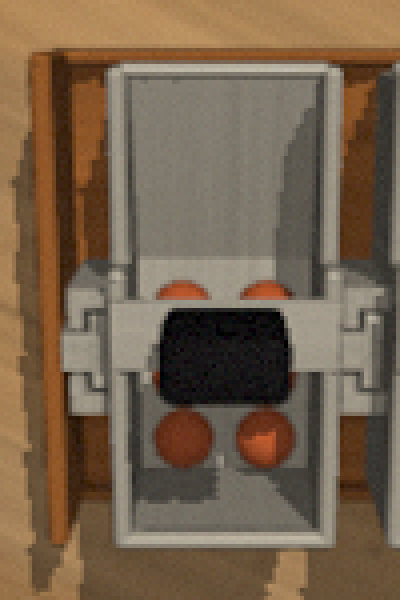

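The crop shows the beans at both ends of the grip block, so this is the right bin: grip at (0.564, 0.2275), heading −3.9°. I descend and grip.

Emit:
send_rows([
  [0.4,-1,0.5,-40,0],
  [0.4,-1,0.5,-80,0],
  [0.4,-1,0.5,-115,0],
  [0.4,-1,0.5,-140,0],
  [0.4,-1,0.5,-158,0],
  [0.4,-1,0.5,-169,0],
  [0.4,-1,0.5,-169,0],
  [0.9,-1,0.5,-169,0],
  [0.9,-1,0.5,-169,0],
  [0.9,-1,0.5,-169,0],
], squeeze=60)

```text
time: 3.95
ee_pos: [0.5647, 0.2278, 0.0735]
tcp_rot: [179.9, -0.0, 86.3]
wrist_force: [-0.8, -2.7, 5.8]
opening: 0.0289
```

Emit:
send_rows([
  [0.9,0,0,0,0],
  [0.9,0,0,3,0],
  [0.9,0,0,6,0],
  [0.9,0,0,12,0],
  [0.9,0,0,18,0],
  [0.9,0,0,24,0],
])

```text
time: 4.7
ee_pos: [0.5642, 0.2278, 0.0968]
tcp_rot: [180.0, -0.0, 86.3]
wrist_force: [-0.5, 0.0, -2.5]
opening: 0.029
```

Run:
```python
from h import *
s=snap('scene','s2.png');cv2.imwrite('pics/c4.png',cv2.resize(s['pixels'][180:360,120:320,::-1],None,fx=3,fy=3,interpolation=3))
```

```text
(no output)
```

View pics/c4.png

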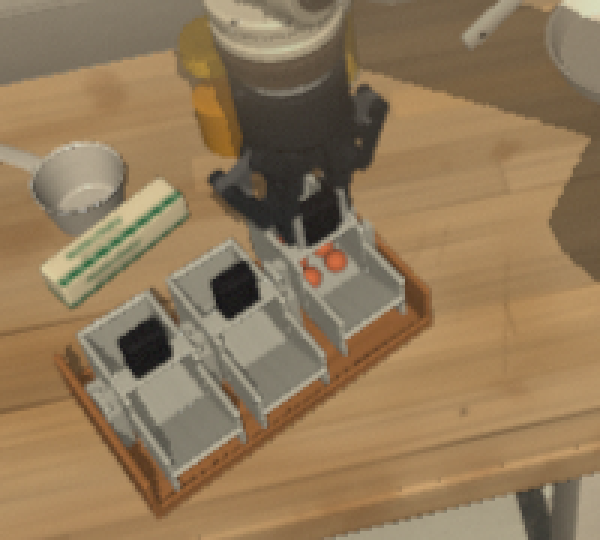

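Emit:
send_rows([
  [0.9,0,0,10,0],
  [0.9,0,0,22,0],
  [0.9,0,0,34,0],
  [0.9,0,0,46,0],
  [0.9,0,0,56,0],
  [0.9,0,0,60,0],
  [0.9,0,0,60,0],
  [0.9,0,0,60,0],
])

```text
time: 5.75
ee_pos: [0.564, 0.2277, 0.1557]
tcp_rot: [-180.0, 0.0, 86.3]
wrist_force: [-1.3, -0.4, -2.3]
opening: 0.0292
```

Emit:
send_rows([
  [0.9,-1,-8,0,0],
  [0.9,-2,-25,0,4],
  [0.9,-3,-45,0,12],
  [0.9,-3,-65,0,21],
  [0.9,-4,-82,0,31],
  [0.9,-5,-95,0,41],
  [0.9,-6,-101,0,51],
  [0.9,-6,-102.5,0,61],
  [0.9,-6,-102.5,0,71],
  [0.9,-6,-102.5,0,80],
])

```text
time: 7.0
ee_pos: [0.5579, 0.1247, 0.1561]
tcp_rot: [-180.0, -0.0, 166.6]
wrist_force: [0.4, 0.6, -2.3]
opening: 0.0292
```

Emit:
send_rows([
  [0.9,0,0,-5,5],
  [0.9,0,0,-10,9],
  [0.9,0,0,-18,10],
  [0.9,0,0,-26,10],
  [0.9,0,0,-30,10],
  [0.9,0,0,-30,10],
])

```text
time: 7.75
ee_pos: [0.558, 0.1252, 0.1259]
tcp_rot: [-180.0, -0.0, 176.3]
wrist_force: [-0.4, -1.2, -1.6]
opening: 0.0294
```

Run:
```python
from h import *
o=bot.get_obs();print(o['time'],o['q'].round(1),o['ee_pos'],o['tcp_rot'],o['wrist_force'])
s=snap('scene','s3.png');cv2.imwrite('pics/c5.png',cv2.resize(s['pixels'][150:360,140:390,::-1],None,fx=3,fy=2.8,interpolation=3))
s=snap('side','d3.png');cv2.imwrite('pics/c6.png',cv2.resize(s['pixels'][120:390,150:400,::-1],None,fx=2.2,fy=2.2,interpolation=3))
```

```text
7.75 [ 12.6   7.2   0.8  83.7  -0.  -73.6] [0.55795984 0.12519052 0.12588623] [-1.79987935e+02 -3.54437009e-02  1.76254489e+02] [-0.41590152 -1.1886205  -1.56854906]
```

View pics/c5.png

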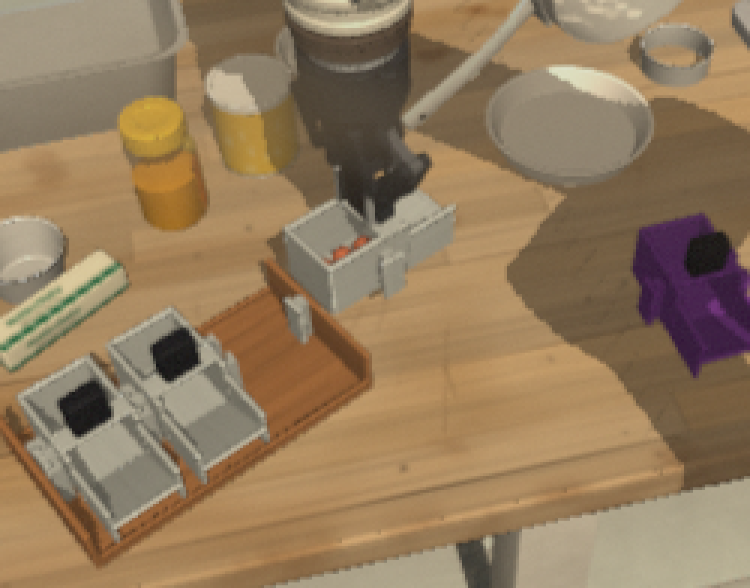

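View pics/c6.png

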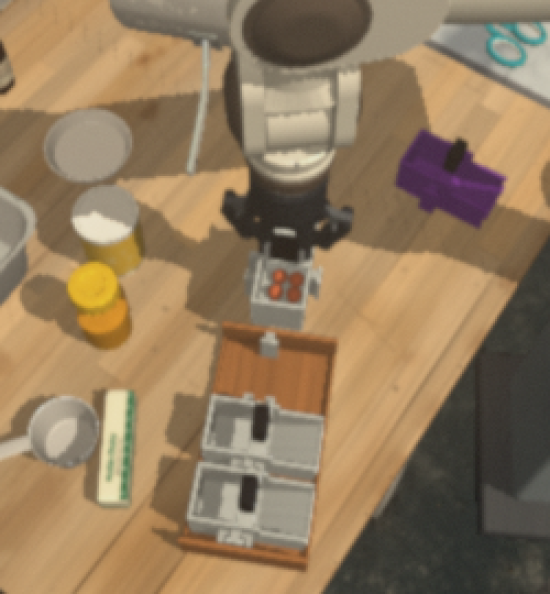

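Run:
```python
from h import *
s=load('s3')
for u,v in((140+371/3,150+356/2.8),(140+265/3,150+261/2.8)): print(onz(s,u,v,.05).round(4))
d=load('d3')
for u,v in((150+222/2.2,120+325/2.2),(150+336/2.2,120+341/2.2)): print(onz(d,u,v,.05).round(4))
```

```text
[0.4887 0.1847 0.05  ]
[0.6202 0.1799 0.05  ]
[0.6227 0.1812 0.05  ]
[0.4943 0.1882 0.05  ]
```

Emit:
send_rows([
  [0.9,0,3,0,0],
  [0.9,0,6,0,0],
  [0.9,0,6,-4,0],
  [0.9,0,6,-7,0],
  [0.9,0,6,-10,0],
  [0.9,0,6,-13,0],
  [0.9,0,6,-16,0],
  [0.9,0,6,-17,0],
  [0.9,0,6,-17,0],
], squeeze=20)

```text
time: 8.98
ee_pos: [0.5592, 0.1288, 0.1152]
tcp_rot: [-179.8, 0.4, 176.2]
wrist_force: [-10.9, -19.0, 37.5]
opening: 0.0289
```

Run:
```python
from h import *
o=bot.get_obs();print(o['time'],o['ee_pos'],o['tcp_rot'],o['wrist_force'],o['opening'])
s=snap('scene','s4.png');cv2.imwrite('pics/c7.png',cv2.resize(s['pixels'][180:280,210:330,::-1],None,fx=6,fy=6,interpolation=3))
s=snap('side','d4.png');cv2.imwrite('pics/c8.png',cv2.resize(s['pixels'][200:300,230:330,::-1],None,fx=5,fy=5,interpolation=3))
```

```text
8.975 [0.55919999 0.12877109 0.11516928] [-179.84688334    0.38317109  176.17950954] [-10.85775758 -18.9831835   37.5006621 ] 0.02890807107190668
```

View pics/c7.png

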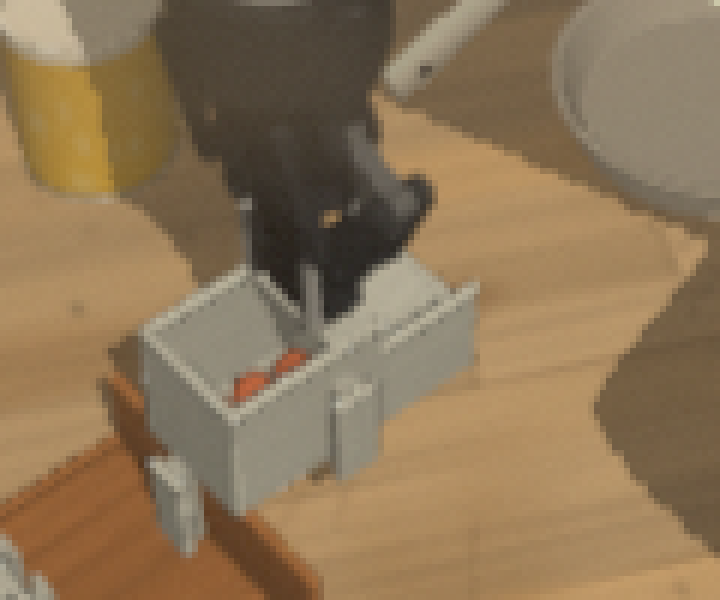

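View pics/c8.png

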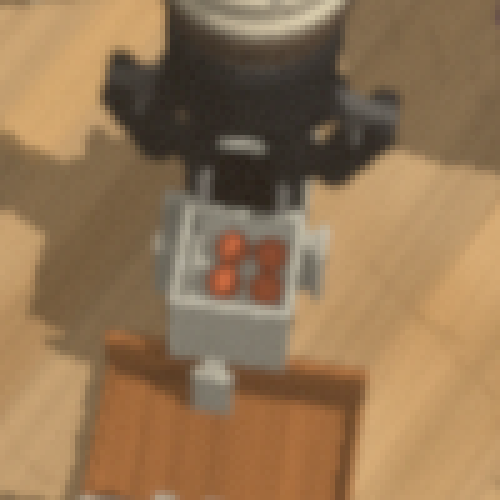

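Run:
```python
from h import *
o=bot.get_obs();print(o['torque'],o['joint_efforts'],o['wrist_force'])
for n,f,b in(('scene','s4',0),):
    c=load(f)
# back wall bottom edge in scene crop c7: (235,515)->, left(150,440)? ; bottom front corner (475,365)
for (x,y) in((235,515),(475,365)):
    print(x/6+210,y/6+180)
c=load('s4')
for z in (.05,.06): print(onz(c,235/6+210,515/6+180,z), onz(c,475/6+210,365/6+180,z))
```

```text
[-2.97667321  2.69642768  0.37068103] [  8.60999286 -34.29599047  34.63256121  -6.63290843   3.44471857
   0.44355319] [-10.76244775 -19.07212082  37.70594568]
249.16666666666666 265.8333333333333
289.1666666666667 240.83333333333334
[0.5348251  0.18760224 0.05      ] [0.52293478 0.07085985 0.05      ]
[0.52885477 0.19181525 0.06      ] [0.51711706 0.07657115 0.06      ]
```

Emit:
send_rows([
  [0.9,0,0,12,0],
  [0.9,0,5,13,0],
  [0.9,0,9,11,0],
  [0.9,0,9,8.5,0],
  [0.9,0,5.4,6.5,0],
  [0.9,0,1.8,4.5,0],
  [0.9,0,-1.6,2,0],
  [0.9,0,-5,-0.3,0],
  [0.9,0,-8.3,-2.8,0],
  [0.9,0,-11.5,-5.5,0],
])

```text
time: 10.32
ee_pos: [0.5579, 0.1192, 0.1043]
tcp_rot: [-180.0, -0.0, 176.3]
wrist_force: [-4.2, 0.9, 8.2]
opening: 0.0289
```

Run:
```python
from h import *
o=bot.get_obs();print(o['time'],o['ee_pos'],o['tcp_rot'],o['wrist_force'],o['opening'])
s=snap('scene','s5.png');cv2.imwrite('pics/c9.png',cv2.resize(s['pixels'][180:280,210:330,::-1],None,fx=6,fy=6,interpolation=3))
s=snap('side','d5.png');cv2.imwrite('pics/c10.png',cv2.resize(s['pixels'][200:300,230:330,::-1],None,fx=5,fy=5,interpolation=3))
```

```text
10.325 [0.55790582 0.11921302 0.10427587] [-1.79993155e+02 -1.33659091e-03  1.76272771e+02] [-4.24861085  0.89197171  8.16008424] 0.02889295289854637
```

View pics/c9.png

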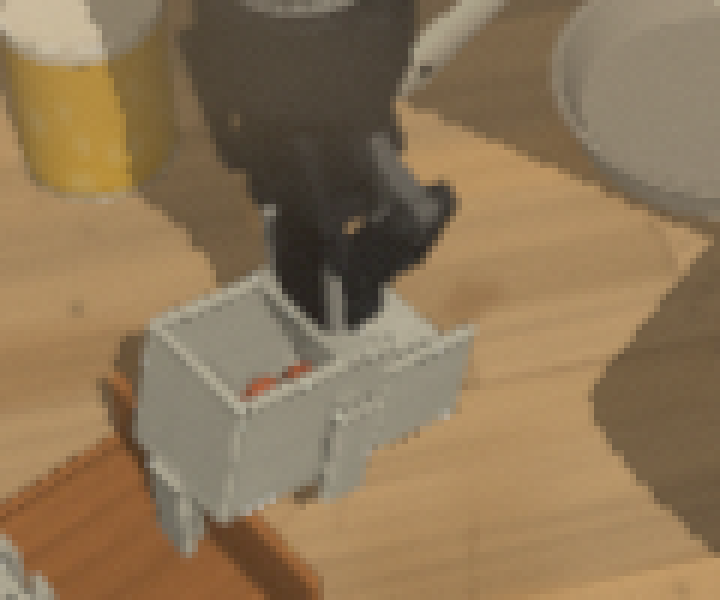

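View pics/c10.png

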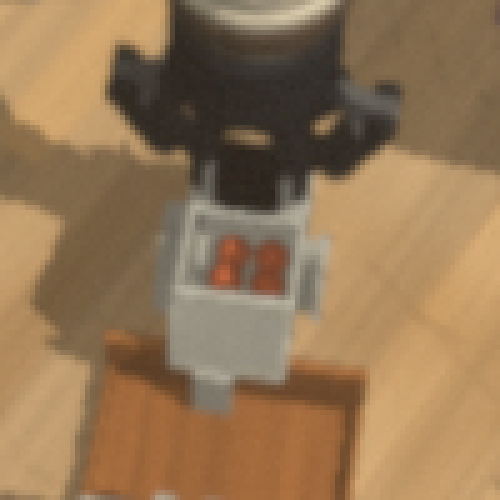

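```bash
cat >> h.py <<'E'
def onside(c,u,v,p,hd,off):
    # plane: bin local y = off ; returns local (x,z_world) about point p
    h=np.radians(hd);n=np.array([-np.sin(h),np.cos(h),0]);a=np.array([np.cos(h),np.sin(h),0])
    o,d=ray(c,u,v);t=(off-n@(o-p))/(n@d);q=o+t*d;return a@(q-p),q[2]
E
python3 - <<'E'
from h import *
p=np.array([.5579,.1192,0]);c=load('s5')
pts=dict(bb=(226,517),bt=(241,408),bf=(458,416),ft=(473,328))
r={k:np.array(onside(c,210+u/6,180+v/6,p,86.2,.029)) for k,(u,v) in pts.items()}
for k in r: print(k,(r[k]*1000).round(1))
f=lambda a:np.degrees(np.arctan2(a[1],a[0]))
print('under',f(r['bb']-r['bf']),'back',f(r['bt']-r['bb'])-90)
E
```

```text
bb [71.7 54.7]
bt [ 59.7 111.1]
bf [-43.6  20.2]
ft [-51.9  69.6]
under 16.681057495739708 back 11.984486908780795
```

Emit:
send_rows([
  [0.9,0,-2,-1.8,0],
  [0.9,0,-4,-3.7,0],
  [0.9,0,-6,-5.8,0],
  [0.9,0,-7,-7,0],
  [0.9,0,-7,-7,0],
])

```text
time: 11.05
ee_pos: [0.5577, 0.1118, 0.0974]
tcp_rot: [-179.9, -0.0, 176.3]
wrist_force: [-5.9, -2.3, 9.6]
opening: 0.0291
```

Run:
```python
from h import *
o=bot.get_obs();print(o['time'],o['ee_pos'],o['tcp_rot'],o['wrist_force'],o['opening'])
s=snap('scene','s6.png');cv2.imwrite('pics/c11.png',cv2.resize(s['pixels'][180:280,210:330,::-1],None,fx=6,fy=6,interpolation=3))
```

```text
11.05 [0.55771234 0.11175418 0.09744606] [-1.79941200e+02 -1.46798813e-02  1.76251480e+02] [-5.88512878 -2.33370483  9.61363229] 0.029084363534467653
```

View pics/c11.png

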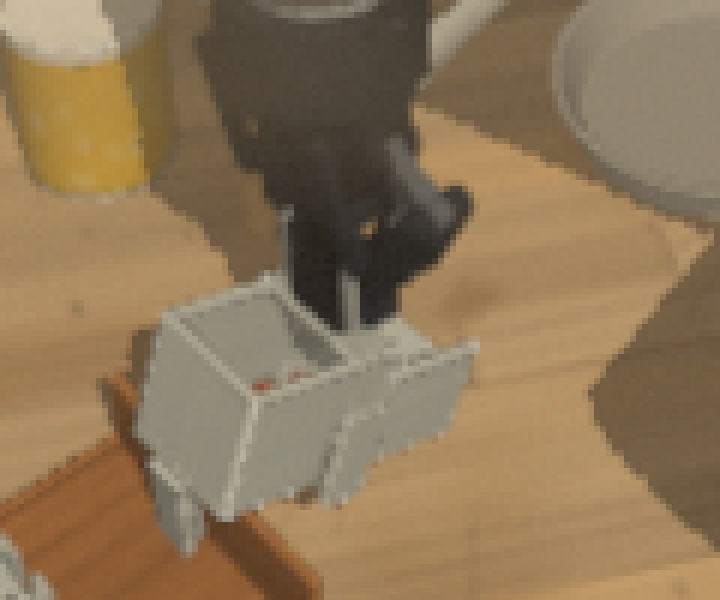

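```bash
cat > tilt.py <<'E'
from h import *
import sys
def tilt(c,p,hd,pts,off=.029):
    r={k:np.array(onside(c,u,v,np.array([p[0],p[1],0]),hd,off)) for k,(u,v) in pts.items()}
    for k in r: print(k,(r[k]*1000).round(1))
    f=lambda a:np.degrees(np.arctan2(a[1],a[0]))
    print('under',f(r['bb']-r['bf']).round(1),'back',(f(r['bt']-r['bb'])-90).round(1),'diag',(f(r['bt']-r['bf'])-25.8).round(1))
E
python3 - <<'E'
from tilt import *
pts=dict(bb=(228,517),bt=(255,400),bf=(443,432),ft=(475,345))
tilt(load('s6'),(.5577,.1118),86.2,{k:(210+u/6,180+v/6) for k,(u,v) in pts.items()})
E
```

```text
bb [78.  53.4]
bt [ 60.5 110.1]
bf [-28.4  15.9]
ft [-45.7  57.8]
under 19.5 back 17.1 diag 20.9
```

Run:
```python
from h import *
s=load('scene0');d=load('side0')
def tri(a,b):
    o1,d1=ray(s,*a);o2,d2=ray(d,*b)
    A=np.stack([d1,-d2],1);t=np.linalg.lstsq(A,o2-o1,rcond=None)[0];p,q=o1+t[0]*d1,o2+t[1]*d2
    return ((p+q)/2).round(3),np.linalg.norm(p-q).round(4)
print('handle tip',tri((278,192),(238.5,197)),'handle root',tri((316,152),(243,142)))
print('pot low rim',tri((352,163),(262,139)))
```

```text
handle tip (array([ 0.685, -0.042,  0.022]), np.float64(0.0059)) handle root (array([ 0.69 , -0.199,  0.072]), np.float64(0.0069))
pot low rim (array([ 0.644, -0.306, -0.017]), np.float64(0.0321))
```

Emit:
send_rows([
  [0.9,0,0,0,0],
  [0.9,0,0,0,0],
  [0.9,0,0,5,0],
  [0.9,0,0,15,0],
  [0.9,0,0,28,1],
  [0.9,0,0,40,2],
  [0.9,0,0,48,3],
  [0.9,0,0,50,3.8],
  [0.9,0,0,50,3.8],
], squeeze=120)

```text
time: 12.22
ee_pos: [0.5581, 0.1128, 0.1467]
tcp_rot: [-180.0, -0.0, -179.9]
wrist_force: [1.0, -0.3, -2.6]
opening: 0.028
```

Run:
```python
from h import *
o=bot.get_obs();print(o['time'],o['ee_pos'],o['tcp_rot'],o['wrist_force'],o['opening'])
s=snap('scene','s7.png');cv2.imwrite('pics/c12.png',cv2.resize(s['pixels'][150:270,210:360,::-1],None,fx=5,fy=5,interpolation=3))
```

```text
12.225 [0.55813653 0.11276157 0.14666152] [-1.79995108e+02 -9.94610790e-03 -1.79901612e+02] [ 0.99513914 -0.26083653 -2.6485398 ] 0.027990219564505172
```

View pics/c12.png

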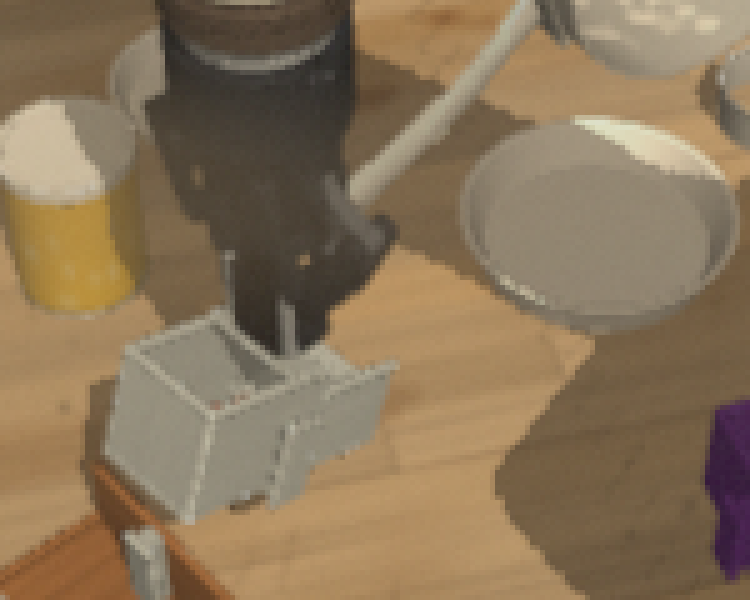

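Emit:
send_rows([
  [0.9,1,-10,0,0],
  [0.9,3,-30,0,0],
  [0.9,6,-60,0,0],
  [0.9,9,-95,0,0],
  [0.9,12,-130,0,0],
  [0.9,15,-165,0,0],
  [0.9,18,-195,0,0],
  [0.9,20,-220,0,0],
  [0.9,22,-240,0,0],
  [0.9,24,-255,0,0],
])

```text
time: 13.52
ee_pos: [0.582, -0.1438, 0.1467]
tcp_rot: [180.0, -0.0, -180.0]
wrist_force: [0.1, -0.3, -1.8]
opening: 0.0281
```

Emit:
send_rows([
  [0.9,0,-10,-3,0],
  [0.9,0,-16,-8,0],
  [0.9,0,-19,-14,0],
  [0.9,0,-20,-20,0],
  [0.9,0,-20,-24,0],
  [0.9,0,-20,-26,0],
  [0.9,0,-20,-27,0],
])

```text
time: 14.4
ee_pos: [0.5822, -0.1621, 0.1198]
tcp_rot: [-180.0, 0.0, -179.9]
wrist_force: [0.1, -0.0, -2.9]
opening: 0.0278
```

Run:
```python
from h import *
o=bot.get_obs();print(o['time'],o['ee_pos'],o['tcp_rot'],o['wrist_force'],o['opening'])
s=snap('scene','s8.png');cv2.imwrite('pics/c13.png',cv2.resize(s['pixels'][120:260,250:410,::-1],None,fx=5,fy=4.2,interpolation=3))
snap('wrist','w8.png')
```

```text
14.4 [ 0.58221112 -0.16206842  0.11978937] [-1.79999873e+02  5.69495709e-03 -1.79904687e+02] [ 0.12395822 -0.0225016  -2.86150404] 0.027849647672738762
```

View pics/c13.png

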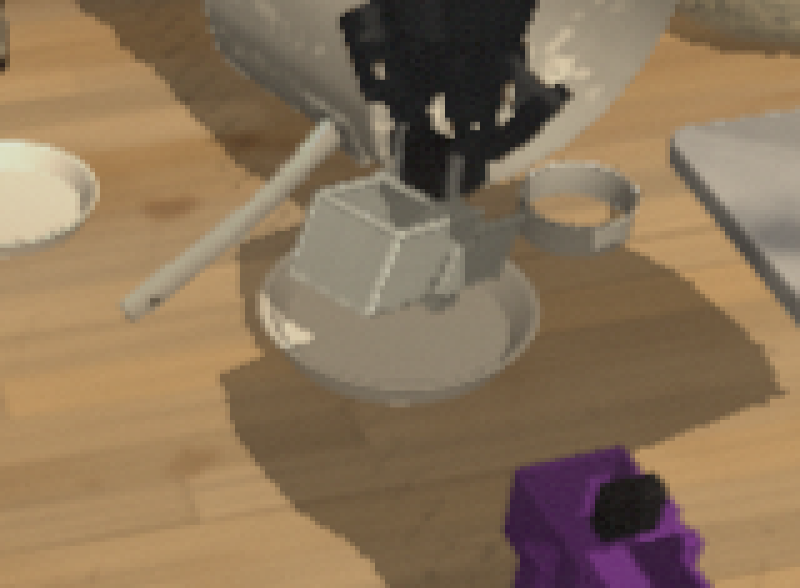

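View pics/w8.png

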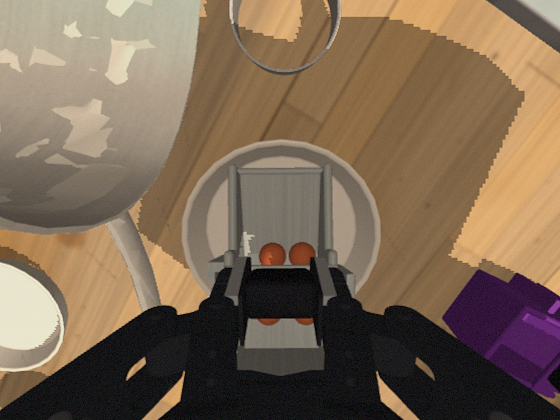

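The wrist view shows the beans at the ramp foot around (272,255) and (302,255), with the spout edge at row 170, inside the dish (rim rows 143–~315). I pull the bin back briskly so the beans run out over the nearly level ramp.

Emit:
send_rows([
  [0.9,0,60,0,0],
  [0.9,0,108,0,0],
  [0.9,0,108,0,0],
  [0.9,0,108,0,0],
  [0.9,0,108,0,0],
])

```text
time: 15.12
ee_pos: [0.5822, -0.0552, 0.1198]
tcp_rot: [-180.0, 0.0, -180.0]
wrist_force: [-0.0, -0.6, -2.1]
opening: 0.0283
```

Run:
```python
from h import *
o=bot.get_obs();print(o['time'],o['ee_pos'],o['tcp_rot'],o['wrist_force'],o['opening'])
s=snap('scene','s9.png');cv2.imwrite('pics/c14.png',cv2.resize(s['pixels'][120:260,250:410,::-1],None,fx=5,fy=4.2,interpolation=3))
snap('wrist','w9.png')
```

```text
15.125 [ 0.58220912 -0.05516153  0.11982405] [-1.79989117e+02  3.70174956e-03 -1.79980294e+02] [-0.04925988 -0.58989274 -2.1374427 ] 0.028274079732817408
```

View pics/w9.png

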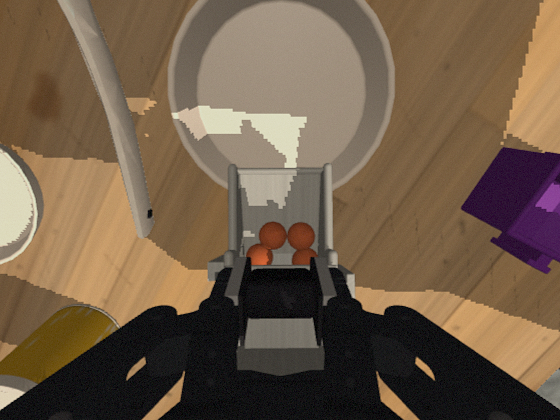

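The beans moved up the ramp to around row 236 but none left the bin, so the tilt of about 19° is a little short. I take it gently back to the rack board for a few more degrees.

Emit:
send_rows([
  [0.9,0,4,2,0],
  [0.9,-2,12,2,0],
  [0.9,-4,24,2,0],
  [0.9,-7,40,2,-0.5],
  [0.9,-10,60,2,-1],
  [0.9,-13,84,2,-1.5],
  [0.9,-16,108,2,-2],
  [0.9,-19,128,2,-2.5],
  [0.9,-21,144,2,-3],
  [0.9,-23,156,2,-3.4],
])

```text
time: 16.48
ee_pos: [0.5589, 0.103, 0.1218]
tcp_rot: [180.0, 0.0, 176.7]
wrist_force: [0.2, 0.3, -1.9]
opening: 0.0283
```

Emit:
send_rows([
  [0.9,-1,8,-2,-0.4],
  [0.9,-1,11,-6,-0.4],
  [0.9,-1,11,-12,-0.4],
  [0.9,-1,11,-17,-0.4],
  [0.9,-1,11,-20,-0.4],
  [0.9,-1,11,-22,-0.4],
  [0.9,-1,11,-23,-0.4],
  [0.9,-1,11,-23,-0.4],
])

```text
time: 17.48
ee_pos: [0.5582, 0.1127, 0.0989]
tcp_rot: [180.0, 0.0, 176.3]
wrist_force: [-1.0, -0.5, -2.5]
opening: 0.0277
```

Run:
```python
from h import *
o=bot.get_obs();print(o['time'],o['ee_pos'],o['tcp_rot'],o['wrist_force'],o['opening'])
s=snap('scene','s10.png');cv2.imwrite('pics/c15.png',cv2.resize(s['pixels'][180:280,210:330,::-1],None,fx=6,fy=6,interpolation=3))
snap('wrist','w10.png')
```

```text
17.475 [0.55823709 0.11271506 0.09889769] [1.79998954e+02 1.10325277e-02 1.76277885e+02] [-0.97928128 -0.4778527  -2.48519586] 0.027662058452391707
```

View pics/c15.png

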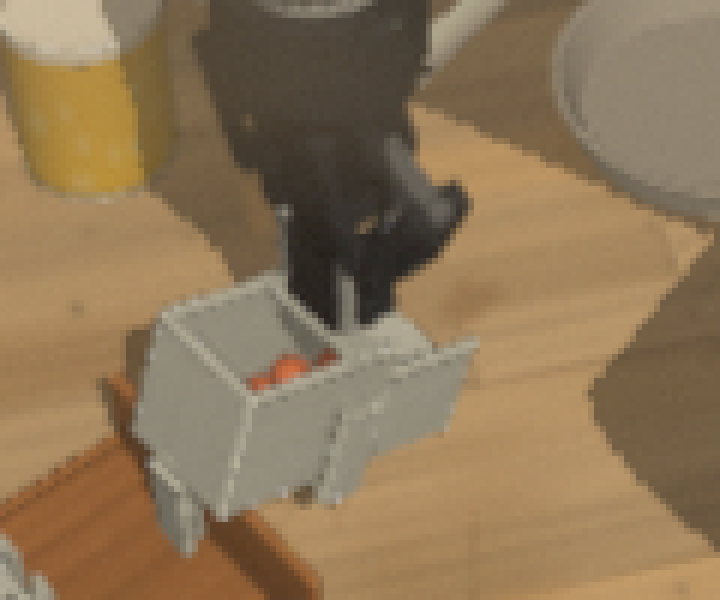

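View pics/w10.png

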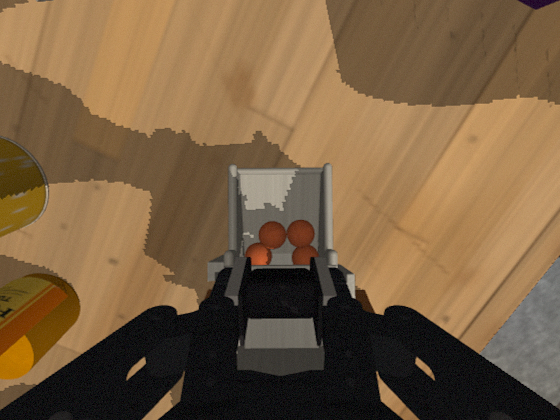

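Emit:
send_rows([
  [0.9,0,0,0,0],
  [0.9,0,0,-1.5,0],
  [0.9,0,-1,-2.7,0],
  [0.9,0,-2,-4,0],
  [0.9,0,-3,-5.2,0],
  [0.9,0,-3.7,-6,0],
  [0.9,0,-3.7,-6,0],
], squeeze=20)

```text
time: 18.45
ee_pos: [0.559, 0.1095, 0.0953]
tcp_rot: [179.9, 0.2, 176.3]
wrist_force: [-3.3, -1.9, 13.2]
opening: 0.0284
```

Run:
```python
from h import *
o=bot.get_obs();print(o['time'],o['ee_pos'],o['tcp_rot'],o['wrist_force'],o['opening'])
s=snap('scene','s11.png');cv2.imwrite('pics/c16.png',cv2.resize(s['pixels'][180:280,210:330,::-1],None,fx=6,fy=6,interpolation=3))
snap('wrist','w11.png')
```

```text
18.45 [0.55897228 0.10953195 0.09527141] [179.89143364   0.18994593 176.29835775] [-3.33338231 -1.86976231 13.15200043] 0.028438063947563624
```

View pics/c16.png

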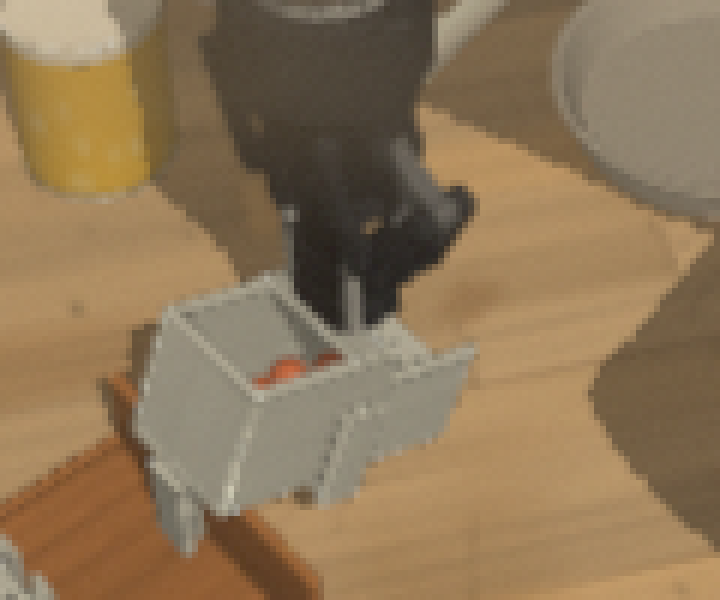

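View pics/w11.png

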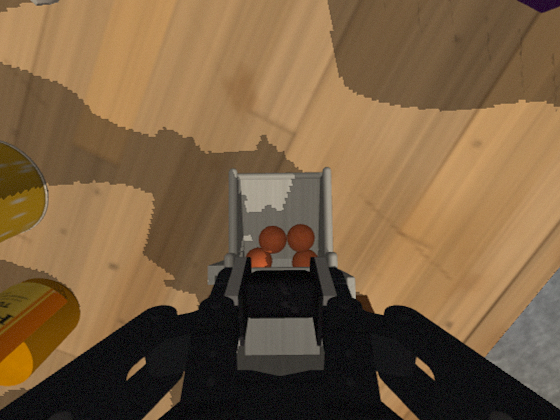

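```bash
cat > th.py <<'E'
from h import *
def spout_row(c,th,pv=.0175,hz=.085,pt=(-.062,0,.028)):
    # tool at origin yaw180 roll180: bin x = world +y, wview with p=0
    cc=wview(c,[0,0,0],[180,0,180]);t=np.radians(th)
    x=pt[0]-.002;z=pt[2]-hz
    y=x*np.cos(t)-z*np.sin(t);zz=x*np.sin(t)+z*np.cos(t)
    return proj(cc,[-pt[1],y,zz+pv])
if __name__=='__main__':
    c=load('w11')
    for th in(0,16,18,20,22,24,26,30): print(th,spout_row(c,th).round(1),'bean@corner',spout_row(c,th,pt=(-.012,0,.015)).round(1),'ramp-mid',spout_row(c,th,pt=(-.035,0,.027)).round(1))
E
python3 th.py
python3 - <<'E'
from tilt import *
pts=dict(bb=(225,515),bt=(257,400),bf=(440,435),ft=(475,345))
tilt(load('s11'),(.559,.1095),86.2,{k:(210+u/6,180+v/6) for k,(u,v) in pts.items()})
for f in('w8','w9','w10','w11'):
    im=load(f)['pixels'][150:200,255:310].astype(int).sum(2).mean(1);g=np.diff(im);print(f,150+np.argsort(-abs(g))[:4],g[np.argsort(-abs(g))[:4]].round(0))
E
```

```text
0 [282.7 133.5] bean@corner [282.4 213.9] ramp-mid [282.5 181.8]
16 [282.4 162.7] bean@corner [282.3 242.4] ramp-mid [282.4 207.1]
18 [282.4 166.5] bean@corner [282.3 246.1] ramp-mid [282.4 210.5]
20 [282.4 170.3] bean@corner [282.3 249.8] ramp-mid [282.4 213.8]
22 [282.4 174.1] bean@corner [282.3 253.5] ramp-mid [282.4 217.2]
24 [282.3 178. ] bean@corner [282.3 257.3] ramp-mid [282.4 220.6]
26 [282.3 181.9] bean@corner [282.3 261. ] ramp-mid [282.4 224. ]
30 [282.3 189.7] bean@corner [282.3 268.6] ramp-mid [282.3 230.9]
bb [80.5 53.5]
bt [ 60.9 107.3]
bf [-25.7  12.8]
ft [-44.8  55.5]
under 21.0 back 20.0 diag 21.7
w8 [167 166 156 157] [-108.  -50.   42.   38.]
w9 [167 168 166 169] [-125.   91.  -52.   50.]
w10 [168 169 174 166] [ 84.  51.  43. -19.]
w11 [173 174 179 172] [76. 51. 29. 29.]
```

Run:
```python
from h import *
s=load('scene0');d=load('side0')
for n,c,px in(('side',d,[(273,75),(267,130),(240,139)]),('scene',s,[(385,110),(352,163),(320,150)])):
    for u,v in px: print(n,(u,v),[onz(c,u,v,z)[:2].round(3).tolist() for z in(0,.05,.1,.15,.2)])
```

```text
side (273, 75) [[0.637, -0.557], [0.632, -0.502], [0.627, -0.446], [0.622, -0.391], [0.617, -0.335]]
side (267, 130) [[0.632, -0.309], [0.628, -0.265], [0.623, -0.222], [0.618, -0.178], [0.614, -0.134]]
side (240, 139) [[0.712, -0.264], [0.703, -0.223], [0.695, -0.181], [0.687, -0.14], [0.678, -0.098]]
scene (385, 110) [[0.739, -0.62], [0.698, -0.551], [0.658, -0.483], [0.618, -0.414], [0.577, -0.346]]
scene (352, 163) [[0.635, -0.311], [0.601, -0.261], [0.567, -0.211], [0.533, -0.161], [0.499, -0.111]]
scene (320, 150) [[0.748, -0.288], [0.707, -0.24], [0.666, -0.191], [0.625, -0.143], [0.584, -0.094]]
```

Emit:
send_rows([
  [0.9,0,0,0,0],
  [0.9,0,0,0,0],
  [0.9,0,0,4,0],
  [0.9,0,0,12,0],
  [0.9,0,0,22,0],
  [0.9,0,0,34,0],
  [0.9,0,0,44,0],
  [0.9,0,0,48,0],
], squeeze=120)

```text
time: 19.55
ee_pos: [0.5585, 0.1091, 0.1418]
tcp_rot: [180.0, 0.1, 176.3]
wrist_force: [-0.3, -0.1, -3.8]
opening: 0.0281
```

Emit:
send_rows([
  [0.9,1,-15,0,0],
  [0.9,3,-49,0,0],
  [0.9,6,-89,0,0],
  [0.9,9,-129,0,0],
  [0.9,12,-160,0,0],
  [0.9,14,-187,0,0],
  [0.9,16,-210,0,0],
  [0.9,18,-229,0,0],
  [0.9,19,-244,0,0],
  [0.9,20,-255,0,0],
])

```text
time: 20.8
ee_pos: [0.5781, -0.1467, 0.1406]
tcp_rot: [180.0, -0.0, 176.3]
wrist_force: [1.0, -0.0, -1.3]
opening: 0.0282
```

Emit:
send_rows([
  [0.9,0,-9,-1,0],
  [0.9,0,-15,-4,0],
  [0.9,0,-19,-8,0],
  [0.9,0,-21,-13,0],
  [0.9,0,-22,-18,0],
  [0.9,0,-22,-21,0],
  [0.9,0,-22,-22,0],
])

```text
time: 21.68
ee_pos: [0.5781, -0.1678, 0.1185]
tcp_rot: [180.0, -0.0, 176.3]
wrist_force: [-0.2, 0.6, -1.8]
opening: 0.0285
```

Run:
```python
from h import *
o=bot.get_obs();print(o['time'],o['ee_pos'],o['tcp_rot'],o['wrist_force'],o['opening'])
snap('wrist','w12.png')
```

```text
21.675 [ 0.57807742 -0.16775125  0.11853883] [ 1.79994058e+02 -1.69245585e-02  1.76291718e+02] [-0.17619211  0.59494886 -1.79159471] 0.02846939552628386
```

View pics/w12.png

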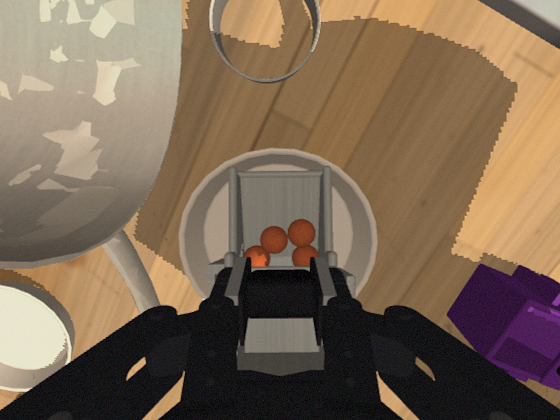

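Emit:
send_rows([
  [0.9,4,62,0,0],
  [0.9,8,122,0,0],
  [0.9,8,128,0,0],
  [0.9,8,128,0,0],
])

```text
time: 22.22
ee_pos: [0.5863, -0.0395, 0.119]
tcp_rot: [-180.0, 0.0, 176.4]
wrist_force: [0.6, 0.0, -1.6]
opening: 0.0284
```

Run:
```python
from h import *
o=bot.get_obs();print(o['time'],o['ee_pos'],o['tcp_rot'],o['wrist_force'],o['opening'])
snap('wrist','w13.png')
```

```text
22.225 [ 0.58628298 -0.03953207  0.11904978] [-1.79986918e+02  2.49533136e-02  1.76359019e+02] [ 0.57531054  0.03279062 -1.58034211] 0.028376352210246973
```

View pics/w13.png

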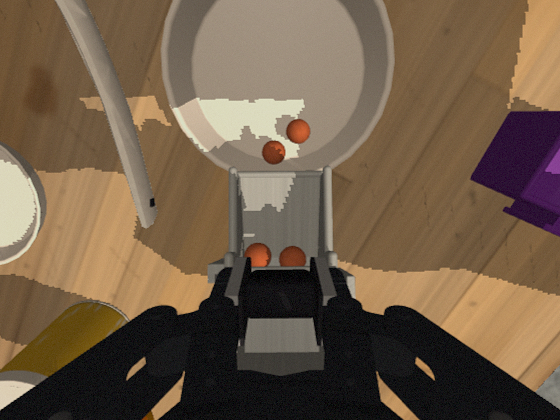

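Emit:
send_rows([
  [0.9,0,0,0,0],
])

```text
time: 22.4
ee_pos: [0.5862, -0.0411, 0.1188]
tcp_rot: [-180.0, 0.0, 176.2]
wrist_force: [-0.7, -0.6, -2.8]
opening: 0.0281
```

Run:
```python
from h import *
o=bot.get_obs();print(o['time'],o['ee_pos'])
snap('wrist','w14.png')
```

```text
22.4 [ 0.58617063 -0.04112432  0.11881674]
```

View pics/w14.png

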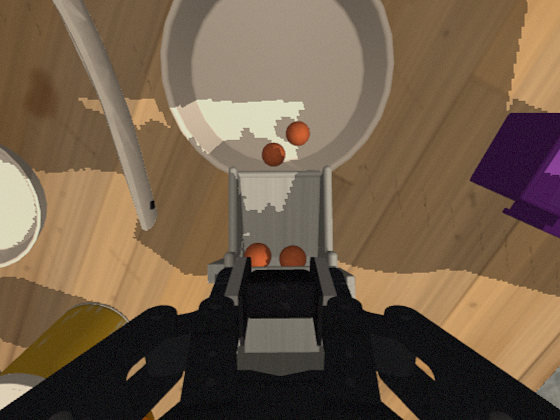

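Two beans lie in the dish at (298,131) and (273,152); four are still in the bin. I repeat the stroke, starting slightly further out.

Emit:
send_rows([
  [0.9,-1,-10,0,0],
  [0.9,-2,-35,0,0],
  [0.9,-4,-65,0,0],
  [0.9,-6,-90,0,0],
  [0.9,-7,-110,0,0],
  [0.9,-8,-124,0,0],
  [0.9,-9,-134,0,0],
  [0.9,-9,-140,0,0],
  [0.9,-9,-143,0,0],
  [0.9,-9,-143,0,0],
])

```text
time: 23.7
ee_pos: [0.5772, -0.1827, 0.1188]
tcp_rot: [180.0, -0.0, 176.3]
wrist_force: [0.6, 1.2, -1.9]
opening: 0.0282
```

Emit:
send_rows([
  [0.9,4,62.5,0,0],
  [0.9,8,125,0,0],
  [0.9,9,143,0,0],
  [0.9,9,143,0,0],
  [0.9,9,143,0,0],
])

```text
time: 24.32
ee_pos: [0.5862, -0.0407, 0.1188]
tcp_rot: [-180.0, 0.0, 176.3]
wrist_force: [-0.6, -0.3, -1.8]
opening: 0.0282
```

Run:
```python
from h import *
o=bot.get_obs();print(o['time'],o['ee_pos'])
snap('wrist','w15.png')
```

```text
24.325 [ 0.58619378 -0.04072018  0.1188201 ]
```

View pics/w15.png

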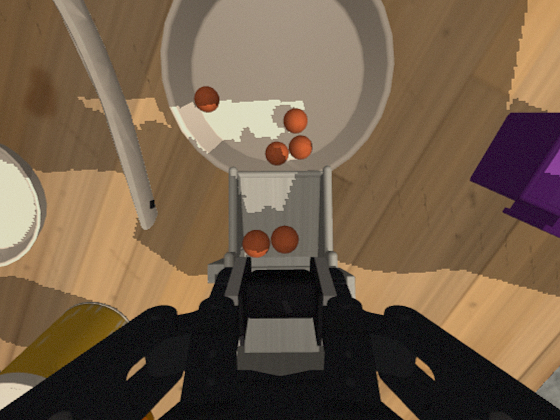

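Four beans are in the dish and two remain at (256,243) and (284,240). One more stroke.

Emit:
send_rows([
  [0.9,-1,-10,0,0],
  [0.9,-2,-35,0,0],
  [0.9,-4,-65,0,0],
  [0.9,-6,-90,0,0],
  [0.9,-7,-110,0,0],
  [0.9,-8,-124,0,0],
  [0.9,-9,-134,0,0],
  [0.9,-9,-140,0,0],
  [0.9,-9,-143,0,0],
  [0.9,-9,-143,0,0],
])

```text
time: 25.62
ee_pos: [0.5773, -0.1827, 0.1188]
tcp_rot: [180.0, 0.0, 176.3]
wrist_force: [1.5, 0.3, -2.4]
opening: 0.0282
```

Emit:
send_rows([
  [0.9,4,62.5,0,0],
  [0.9,8,125,0,0],
  [0.9,9,143,0,0],
  [0.9,9,143,0,0],
  [0.9,9,143,0,0],
])

```text
time: 26.25
ee_pos: [0.5862, -0.0407, 0.1188]
tcp_rot: [-180.0, 0.0, 176.3]
wrist_force: [-0.2, -0.2, -2.3]
opening: 0.0281
```

Run:
```python
from h import *
o=bot.get_obs();print(o['time'],o['ee_pos'])
snap('wrist','w16.png')
```

```text
26.25 [ 0.58617513 -0.04069012  0.11881049]
```

View pics/w16.png

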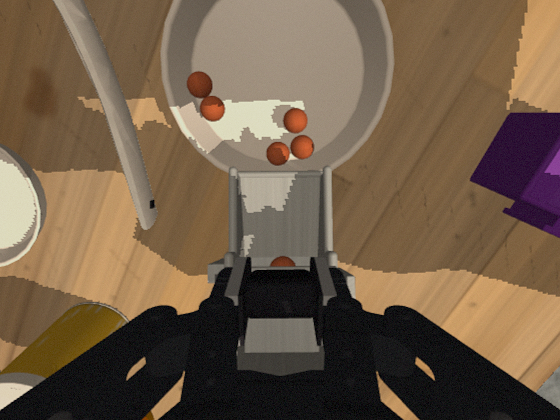

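Five are in; the last is at (284,265). I do another stroke with a quicker reversal.

Emit:
send_rows([
  [0.9,-1,-10,0,0],
  [0.9,-2,-30,0,0],
  [0.9,-4,-55,0,0],
  [0.9,-5,-78,0,0],
  [0.9,-6,-98,0,0],
  [0.9,-8,-118,0,0],
  [0.9,-9,-138,0,0],
  [0.9,-5,-76,0,0],
  [0.9,-1,-14,0,0],
  [0.9,0,0,0,0],
])

```text
time: 27.55
ee_pos: [0.5863, -0.0375, 0.1189]
tcp_rot: [180.0, 0.0, 176.5]
wrist_force: [0.8, 0.4, -2.5]
opening: 0.0281
```

Emit:
send_rows([
  [0.9,0,0,0,0],
  [0.9,0,0,0,0],
])

```text
time: 27.8
ee_pos: [0.5862, -0.0412, 0.1188]
tcp_rot: [-180.0, 0.0, 176.2]
wrist_force: [-0.3, -0.9, -1.4]
opening: 0.0284
```

Run:
```python
from h import *
o=bot.get_obs();print(o['time'],o['ee_pos'])
snap('wrist','w17.png')
```

```text
27.8 [ 0.58624528 -0.04119565  0.11881697]
```

View pics/w17.png

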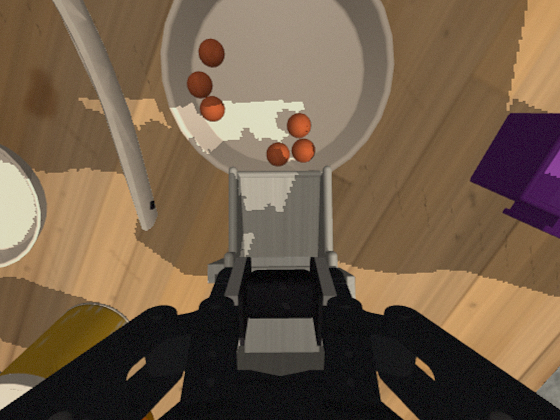

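All six beans are in the dish and the bin is empty. Now I set the bin down around (0.56, 0.06), levelling it about its front edge.

Emit:
send_rows([
  [0.9,-4,10,5,0],
  [0.9,-10,28,5,0],
  [0.9,-18,48,5,0],
  [0.9,-24,62,0,0],
  [0.9,-26,68,-8,0],
  [0.9,-26,68,-18,0],
  [0.9,-26,68,-26,0],
  [0.9,-26,68,-31,0],
  [0.9,-26,68,-32,0],
])

```text
time: 28.98
ee_pos: [0.5601, 0.0277, 0.0863]
tcp_rot: [-180.0, -0.0, 176.3]
wrist_force: [0.1, -0.4, -2.5]
opening: 0.028
```

Emit:
send_rows([
  [0.9,0,0,0,0],
  [0.9,0,0,0,0],
  [0.9,0,0,-3,0],
  [0.9,0,6,-5,0],
  [0.9,0,12,-7.5,0],
  [0.9,0,17,-9.5,0],
  [0.9,0,22,-12,0],
  [0.9,0,28,-15.5,0],
  [0.9,0,33,-18.5,0],
  [0.9,0,36,-20,0],
], squeeze=20)

```text
time: 30.22
ee_pos: [0.5618, 0.0642, 0.0691]
tcp_rot: [-180.0, 0.3, 176.3]
wrist_force: [2.6, -2.6, 10.0]
opening: 0.0287
```

Run:
```python
from h import *
o=bot.get_obs();print(o['time'],o['ee_pos'],o['wrist_force'])
s=snap('scene','s18.png');cv2.imwrite('pics/c18.png',cv2.resize(s['pixels'][120:290,200:400,::-1],None,fx=4,fy=3.5,interpolation=3))
```

```text
30.225 [0.56178981 0.06423978 0.06912055] [ 2.58007162 -2.58625483  9.97396695]
```

View pics/c18.png

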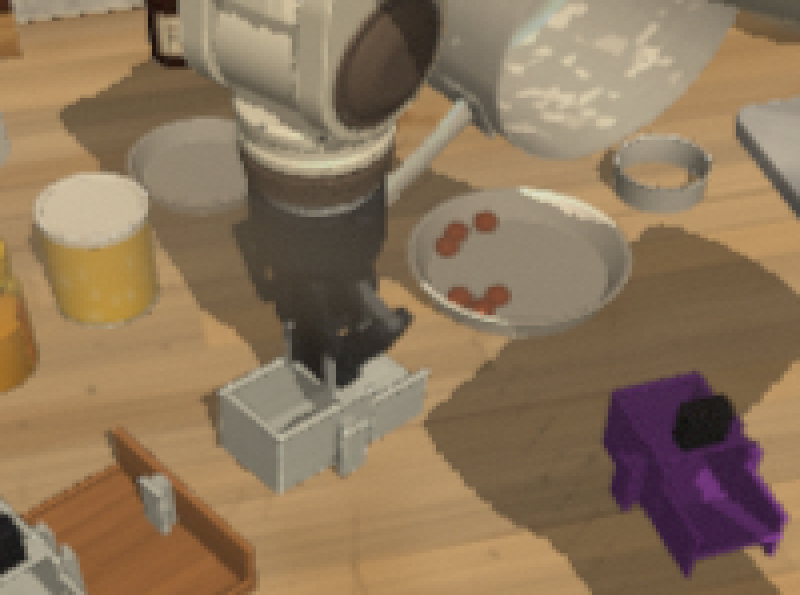

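Emit:
send_rows([
  [0.9,0,1,-2,0],
  [0.9,0,1,-3,0],
  [0.9,0,1,0,0],
  [0.4,0,1,0,0],
  [0.4,0,1,0,0],
  [0.4,0,1,0,0],
  [0.4,0,1,0,0],
])

```text
time: 31.15
ee_pos: [0.56, 0.0651, 0.0665]
tcp_rot: [-180.0, -0.0, 176.3]
wrist_force: [0.4, -1.5, -0.2]
opening: 0.0512
```

Emit:
send_rows([
  [0.4,0,0,10,0],
  [0.4,0,0,30,0],
  [0.4,0,0,60,0],
  [0.4,0,20,100,0],
  [0.4,0,60,140,0],
  [0.4,-20,100,180,0],
  [0.4,-50,120,200,0],
  [0.4,-50,120,200,0],
])

```text
time: 32.15
ee_pos: [0.5094, 0.1866, 0.2699]
tcp_rot: [179.9, 0.2, 176.4]
wrist_force: [0.8, -0.5, 0.5]
opening: 0.0509
```

Run:
```python
from h import *
o=bot.get_obs();print(o['time'],o['ee_pos'],o['wrist_force'],o['opening'])
s=snap('scene','s19.png');cv2.imwrite('pics/c19.png',cv2.resize(s['pixels'][120:345,130:400,::-1],None,fx=2.9,fy=2.6,interpolation=3))
d=snap('side','d19.png')
s0=load('scene0')
from h import *
for n,c,box in(('scene',s,(290,170,365,220)),('side',d,(245,145,315,200))):
    im=c['pixels'].astype(int);x0,y0,x1,y1=box;m=np.zeros(im.shape[:2],np.uint8)
    m[y0:y1,x0:x1]=((im[...,0]-im[...,2]>45)&(im[...,0]<190)&(im[...,1]<90))[y0:y1,x0:x1]
    nn,l,st,ce=cv2.connectedComponentsWithStats(m)
    for i in range(1,nn):
        if st[i,4]>5:
            p=onz(c,*ce[i],.015);print(n,st[i,4],ce[i].round(1),p.round(3),np.hypot(p[0]-.582,p[1]+.143).round(3))
```

```text
32.15 [0.50939991 0.18656515 0.26994482] [ 0.8159386  -0.48609703  0.45834721] 0.050883414353890745
scene 23 [320.8 183. ] [ 0.631 -0.164  0.015] 0.054
scene 46 [312.4 187.9] [ 0.634 -0.132  0.015] 0.054
scene 70 [319.3 205. ] [ 0.575 -0.096  0.015] 0.048
side 11 [262.4 164.5] [ 0.631 -0.162  0.015] 0.053
side 34 [260.2 173.3] [ 0.634 -0.13   0.015] 0.054
side 33 [282.2 184.9] [ 0.567 -0.096  0.015] 0.049
side 12 [275.5 187. ] [ 0.586 -0.087  0.015] 0.056
```

View pics/c19.png

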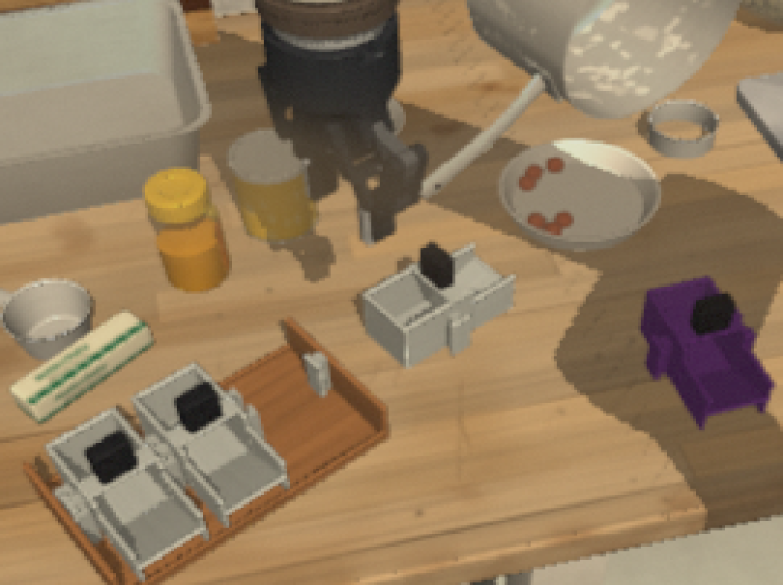

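View pics/d19.png

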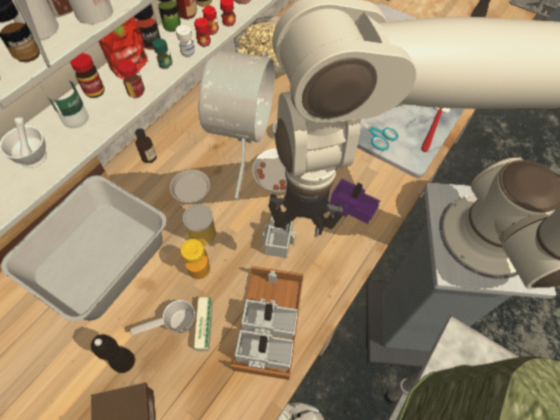

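Run:
```python
from h import *
print(bot.job_done(), bot.get_obs()['time'])
```

```text
the job is handed in; nothing more can be done
the job is handed in; nothing more can be done
```

The job is handed in at about 32 s. By my last pictures, all six beans are in the tart dish and the empty bin stands upright on the bare worktop. No verdict was reported.

- **Lifting and tilting:** I lifted the bean bin straight out, gripping it across its block. The moves cannot tilt the tool, so I leaned the bin to about 22° on the rack's end board.
- **Pouring:** Over the dish, quick backward pulls rolled the beans out from about 6 cm up. The first try at about 19° moved no beans out, so I went back to the rack for more tilt. Four more pulls then emptied the bin.
- **Setting down:** I levelled the bin about its front edge at roughly (0.56, 0.06) m, between rack and dish, and let go.

**Last checks:**
- The beans measured within about 56 mm of the dish centre. One or two touching pairs showed up as a single blob in the colour mask; I counted six by eye in the pictures.
- The two neighbour bins, the bystanders and the dish look unmoved. I judged this, and that the bin is upright, by eye and did not measure them again.
- One push on the rack board reached about 38 N at the wrist (limit 120 N).

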